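# Nest the stepped dosing beakers

## Robot

A 6-joint arm with a two-finger parallel gripper is mounted at the origin on the work surface. World frame = base frame: x ahead of the robot, y to its left, z up, the work surface at z = 0. Lengths are in m, angles in rad, forces in N, time in s.
With the tool pointing down it reaches from about 0.4 to 0.925 m from the base axis. Payload 3.4 kg.
Tool frame: the origin (TCP) lies on the centre line of the jaws, within the pads' length; the fingertips stand 19 mm ahead of it and the grasp point (between the pads) is the TCP (robot.finger_overhang is the distance from the TCP to the fingertips, in m); y points along the fingers, z is the direction in which the jaws open and shut, and the axes are right-handed (so a half turn about y gives the same grasp; the last joint's range is limited). The gripper opens to 85 mm and grips with 20 to 120 N. Pads are 22 mm wide; open, the fingers measure 114 mm over their backs; the gripper's body (76 mm by 85 mm) begins 54 mm behind the grasp point. The pads swing forward as they close: fully open they stand 13 mm farther back than shut.
Start: joints at [-1.383, 0.307, 1.506, -0, 1.328, -0.073], TCP at [0.148, -0.556, 0.25] pointing down, gripper open.
Joint ranges: [-3.12, 3.12], [-1.05, 2.28], [0.14, 2.33], [-1.42, 4.57], [0.1, 2.73], [-2.68, 2.68]. Speed limits (rad/s): [2.57, 2.57, 3.14, 3.14, 3.14, 3.14].

## Interface

Orientations are given as a rotation vector (axis times angle).
In Python, from station import robot, optics gives the robot as it stands.
- The arm moves only by the shell command python3 -m handwheel 'ROWS' [FORCE]. ROWS is JSON, a list of rows, each an object of numbers: "jaw": the finger opening in m, from 0 to 0.0854; "dx", "dy", "dz": the shift along the tool's x, y, z in m; "spin": the turn about the tool's y in rad. A call has 1 to 12 rows; each row shifts and turns the commanded pose from where the row before left it, along the tool's axes as they then stand; what a row does not reach is not made up. A row lasts 1/12 s, in which the tool goes at most 41.7 mm and 7.16 degrees, less where a joint would pass 70% of its speed; a pose out of reach is approached as far as the arm can. A call with a gripper value outside its range is refused whole. The fingers move at their own pace and stop on an object; FORCE is the grip in N (left out, the last holds). Time passes only in rows, so rows that do not move let the fingers close. It gives the time, the measured TCP pose, the force and the opening at its end, in the units of the state.
- robot.get_state(): the state, without advancing time (a new reading comes with each control period).
- optics.camera(name): name is "scene" or "top"; returns the picture (480x640x3 uint8, red, green, blue); there is no depth.
- optics.camera_params(name): a dict with "vfov" (degrees; the focal length in pixels is half the picture's height over the tangent of half this angle, whatever the lens; pixels are square), "cx", "cy" (the principal point, pixels), "xyz" and "attitude" of the camera in the world. Camera axes: x right, y down, z forward; pixel columns grow to the right and rows downward; lengths in m; the calibration is good to about 2 mm. A picture is of the moment at which its call begins. camera_params takes no time and is no camera call.
- robot.job_done(): hands the job in, once; it reports no verdict.
The state is a dict: "time": time; "joints": joint angles; "qd": joint speeds; "joint_efforts": joint torques, N m; "tool_pos": TCP position; "tcp_rot": TCP orientation; "force": force on the tool from outside, world axes, zero at the start; "torque": the same for the moment, N m; "width": opening from 0.0 (shut) to 1.0 (fully open).
Only numpy, scipy, OpenCV 4.12 (cv2) and the standard library are available. Lean on these libraries where they do the work, as an engineer would, in place of code of your own. Each camera call takes 0.05 s, during which the arm holds its last target. There are 200 camera calls.

## Task

Put the three stepped steel beakers away as one nest where the biggest stands: first take the middle-sized one, which lies on its side in the draining cradle, turn it upright and put it into the big one until its shoulder sits fully home, then put the smallest into the middle one in the same way. Let go of everything at the end, leave the big beaker upright where it stands, and neither knock over nor push away the three glass jars.

Things in the scene. Friction and masses are not known exactly. Their poses are not given: they have to be found in the camera images.
- big_center (a point): Biggest beaker, loose, steel, round, open-topped, standing upright, 92 mm tall, 0.6 kg. Body 67 mm across up to 80 mm, then a collar 84 mm across up to the rim. Bore 60 mm; at an inner ledge 84 mm above the foot it steps out to 77 mm. Point: on the axis, 46 mm above the foot; z from foot to mouth.
- medium_center (a point): Middle beaker, loose, steel, round, open-topped, 86 mm long, 0.2 kg. Body 56 mm across for 56 mm from the foot, then (square shoulder) a collar 67 mm across up to the rim. It starts lying level in the cradle, axis 50 mm above the table, mouth roughly to the robot's left. Point: on the axis, 43 mm from the foot. ITS X AXIS runs from foot to mouth (must end up pointing up).
- medium_rim (a point): Centre of the middle beaker's mouth. Its bore is 49 mm; at an inner ledge 26 mm below the rim it steps out to 60 mm. Fully home in the big beaker its shoulder rests on the big one's ledge: its centre point then lies 25 mm above the big one's point, its rim 22 mm above the big one's rim. Radial play about 2 mm. Same axes as its centre point.
- small_center (a point): Smallest beaker, loose, steel, round, open-topped, standing upright, 78 mm tall, 0.13 kg. Body 45 mm across for 26 mm from the foot, then (square shoulder) a collar 55 mm across up to the rim. Point: on the axis, 39 mm above the foot; z from foot to mouth. Fully home its shoulder rests on the middle one's ledge: 30 mm above the middle one's centre, rim 26 mm above rim. Radial play 2 mm.
- rack: Low draining cradle of dark steel, fixed to the table: a plate 85 x 40 mm, 5 mm thick, with two parallel rods (8 mm thick, 46 mm long along its x axis, 24 mm apart, tops 24 mm above the table) under the body of the middle beaker. Origin at the centre of its underside; x runs from the foot to the mouth of the beaker lying in it.
- jar0_center (a point): Empty glass pudding jar, bystander, 60 mm across and 86 mm tall, upright, at the far left; the point is its centre, 43 mm up.
- jar1_center (a point): Empty glass pudding jar like the first, bystander, at the far right; its centre.
- jar2_center (a point): Empty glass pudding jar like the first, bystander, nearest the robot; its centre.

How it is judged:
By the outcome, as a careful person would: the job done as asked, in the order asked, and still so for the second after the job is handed in, with the robot touching nothing.
It also fails if it takes over 72 s, if anything falls off the work surface, if the arm or the gripper's body presses on something with over 40 N, if the wrist force passes 120 N, or if a joint passes its speed limit or range.

## Working session

There is one attempt and no reset: what is moved stays moved. The work goes in short steps, Python scripts to look and compute and a shell command to move; the robot and the scene stay as the last step left them, time stands still between calls to the robot, and variables do not carry over. Pictures are saved under pics/ and viewed, about 8 in all and at most 12, crops included, and the job is handed in when it is done.

```bash
mkdir -p pics; ls; python3 - <<'E'
from station import robot, optics
import cv2
for n in ("scene","top"):
    print(n,optics.camera_params(n))
    cv2.imwrite(f"pics/{n}0.png",optics.camera(n)[:,:,::-1])
s=robot.get_state()
print(s)
E
```

```text
pics
scene {'vfov': 46.31595595852322, 'cx': 319.0202669495472, 'cy': 235.30265893314575, 'xyz': array([ 1.30300525, -0.02678788,  0.55030487]), 'attitude': array([-1.63056224, -1.575371  ,  0.84155039])}
top {'vfov': 50.39748335616221, 'cx': 318.4107940624372, 'cy': 242.29858747763618, 'xyz': array([0.43438552, 0.02549773, 1.11374492]), 'attitude': array([-2.15553495,  2.12764996, -0.11069387])}
{'time': 0.1, 'joints': array([-1.38347480e+00,  3.07506756e-01,  1.50755618e+00,  4.22410959e-05,
        1.32843003e+00, -7.35492462e-02]), 'qd': array([-0.00018325, -0.00152961, -0.00330279,  0.0009195 ,  0.00089202,
        0.00011627]), 'joint_efforts': array([ 3.31214042e-04, -4.58528280e+01, -2.52608085e+01, -9.86531654e-05,
        5.60489745e-03,  2.79542508e-05]), 'tool_pos': array([ 0.14815464, -0.55495679,  0.24946317]), 'tcp_rot': array([-0.2732144 ,  2.08428127, -2.08029194]), 'force': array([ 0.23054186,  0.0918152 , -0.14941066]), 'torque': array([ 0.05262277, -0.00520491, -0.00280199]), 'width': 1.0012887976022427}
```

View pics/top0.png

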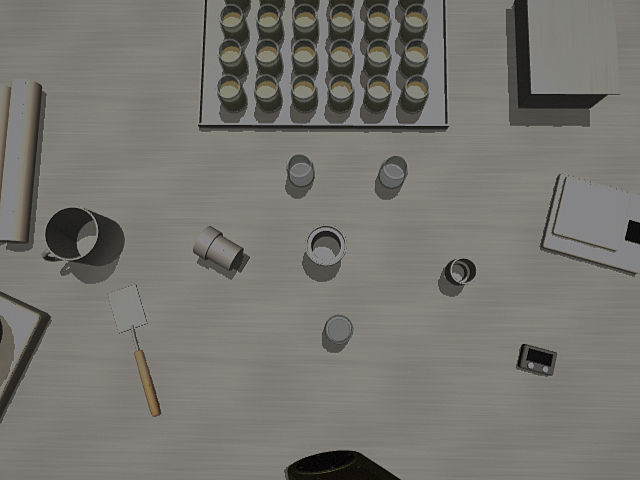

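View pics/scene0.png

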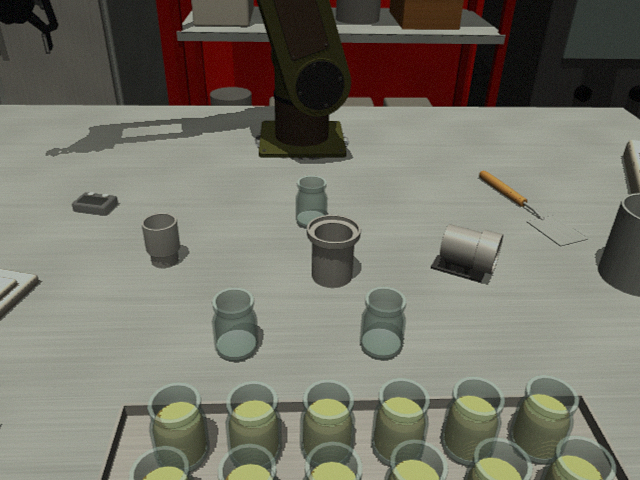

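Top view: big rim (326,246), medium from mouth ~(208,243) to foot ~(234,259), small rim (460,270), jars (300,170), (393,172), (339,328). Scene agrees: big (333,245), medium (472,250), small (161,240). Next I overlay projected models on zoomed crops.

```bash
cat > h.py <<'E'
import numpy as np, cv2
from scipy.spatial.transform import Rotation as R
from station import robot, optics
class Cam:
    def __init__(s,n):
        p=optics.camera_params(n); s.n=n; s.f=240/np.tan(np.radians(p["vfov"])/2)
        s.c=np.array([p["cx"],p["cy"]]); s.t=np.array(p["xyz"]); s.R=R.from_rotvec(p["attitude"]).as_matrix()
    def proj(s,P):
        q=(np.atleast_2d(P)-s.t)@s.R; return q[:,:2]/q[:,2:]*s.f+s.c
    def at(s,px,z):
        d=s.R@np.append((np.array(px)-s.c)/s.f,1); return s.t+d*(z-s.t[2])/d[2]
    def img(s): return np.ascontiguousarray(optics.camera(s.n)[:,:,::-1])
a=np.linspace(0,2*np.pi,73)
def circle(c,ax,d):
    ax=np.array(ax,float)/np.linalg.norm(ax); u=np.cross(ax,[0.3,0.5,0.81]); u/=np.linalg.norm(u); v=np.cross(ax,u)
    return np.array(c)+d/2*(np.cos(a)[:,None]*u+np.sin(a)[:,None]*v)
# profile: list of (dist from foot, diameter)
PROF=dict(big=[(0,.067),(.080,.084),(.092,.084),(.092,.077)],medium=[(0,.056),(.056,.067),(.086,.067),(.086,.060)],
          small=[(0,.045),(.026,.055),(.078,.055)],jar=[(0,.06),(.086,.06)])
def rings(kind,foot,ax): return [circle(np.array(foot)+h*np.array(ax),ax,d) for h,d in PROF[kind]]
def crop(im,cam,items,cen,half,out,draw=True):
    k=out/(2*half); o=np.array(cen)-half
    M=np.array([[k,0,-o[0]*k],[0,k,-o[1]*k]]); c=cv2.warpAffine(im,M,(out,out),flags=cv2.INTER_CUBIC)
    if draw:
        for it in items:
            for r in rings(*it): cv2.polylines(c,[np.int32(((cam.proj(r)+.0)-o)*k)],False,(0,255,0),1)
    return c
E
cat > m.py <<'E'
from h import *
T,S=Cam("top"),Cam("scene"); it,is_=cv2.imread("pics/top0.png"),cv2.imread("pics/scene0.png")
Z=[0,0,1]
b=T.at((326,246),.092); s=T.at((460.5,270),.078)
m0=T.at((208,243),.05); m1=T.at((234,259.5),.05)
ax=(m0-m1)/np.linalg.norm(m0-m1); print("med",m0,m1,np.linalg.norm(m0-m1),np.degrees(np.arctan2(ax[1],ax[0])))
f=(m0+m1)/2-.043*ax
for p in [(300,163),(395,164),(339,326)]: print("jar",T.at(p,.086))
print("b",b,"s",s, "scene b",S.at((333,230),.092),"s",S.at((161,223),.078))
items=[("big",b*[1,1,0],Z),("small",s*[1,1,0],Z),("medium",f,ax)]
rows=[]
for cam,im in((T,it),(S,is_)):
    rows.append(np.hstack([crop(im,cam,items,cam.proj(np.mean(np.vstack(rings(*q)),0))[0],38,266) for q in items]))
cv2.imwrite("pics/ov1.png",np.vstack(rows))
E
python3 m.py
```

```text
med [0.56916103 0.28868891 0.05      ] [0.53479746 0.2321587  0.05      ] 0.06615526775310858 58.70543413773691
jar [0.73426672 0.0947528  0.086     ]
jar [ 0.73354454 -0.1018412   0.086     ]
jar [0.40126102 0.01064706 0.086     ]
b [0.56045779 0.03845954 0.092     ] s [ 0.51647759 -0.23359632  0.078     ] scene b [0.57096716 0.03773181 0.092     ] s [ 0.52392899 -0.23502933  0.078     ]
```

View pics/ov1.png

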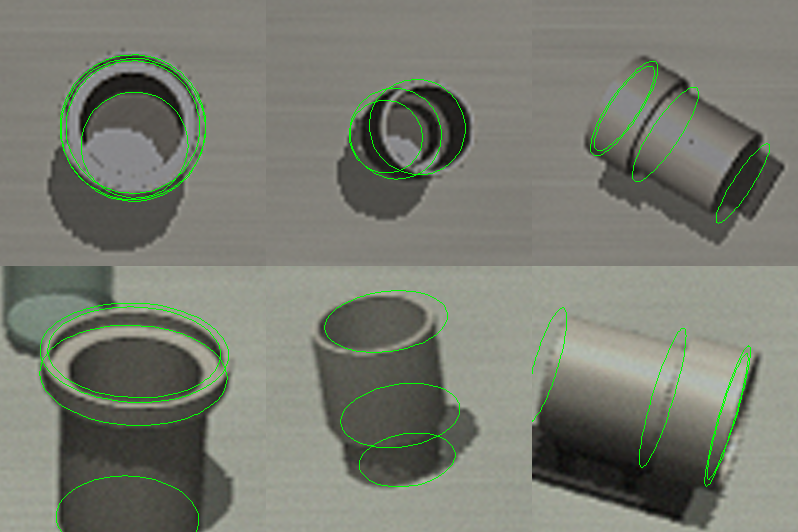

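```bash
python3 - <<'E'
s=open('m.py').read()
s=s.replace('items=','b=np.array([.562,.0385,0]);s=np.array([.517,-.2375,0]);c=(m0+m1)/2+[.0043,.0043,0];f=c-.043*ax;print("c",c)\nitems=').replace("ov1","ov2").replace('("medium",f,ax)]','("medium",f,ax),("jar",(.734,.095,0),Z),("jar",(.7335,-.102,0),Z),("jar",(.401,.011,0),Z)]').replace(",38,266) for q in items",",34,266) for q in items[:3]")
open('m.py','w').write(s)
E
python3 m.py
```

```text
med [0.56916103 0.28868891 0.05      ] [0.53479746 0.2321587  0.05      ] 0.06615526775310858 58.70543413773691
jar [0.73426672 0.0947528  0.086     ]
jar [ 0.73354454 -0.1018412   0.086     ]
jar [0.40126102 0.01064706 0.086     ]
b [0.56045779 0.03845954 0.092     ] s [ 0.51647759 -0.23359632  0.078     ] scene b [0.57096716 0.03773181 0.092     ] s [ 0.52392899 -0.23502933  0.078     ]
c [0.55627925 0.26472381 0.05      ]
```

View pics/ov2.png

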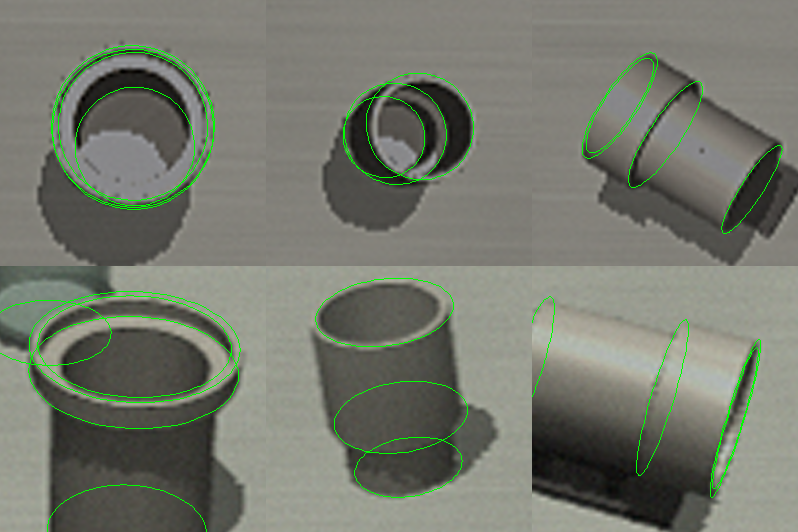

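The overlays match within about 1–2 mm: big (.562,.0385), small (.517,-.2375), medium centre (.556,.265,.05) with its axis at about 58.7°. The tool can't tilt, so I'll grip the medium lightly at its rim and let the foot swing down.

```bash
cat > g.py <<'E'
# python3 g.py X Y Z YAWDEG : spin (so that tool z axis, the jaw direction, is at YAW mod 180), then shift in tool axes after that spin
import sys; from h import *
s=robot.get_state(); M=R.from_rotvec(s["tcp_rot"]).as_matrix()
np.set_printoptions(precision=4,suppress=True)
z=np.degrees(np.arctan2(M[1,2],M[0,2])); print("t",round(s["time"],2),"pos",s["tool_pos"],"yaw z",round(z,2),"down",M[:,1],"q",s["joints"],"F",s["force"],"w",round(s["width"]*85.4,1))
if len(sys.argv)>4:
    p=np.array(list(map(float,sys.argv[1:4]))); d=(float(sys.argv[4])-z+90)%180-90
    for d in (d,d-np.sign(d)*180):
        spin=-np.radians(d)   # tool y is down
        M2=M@R.from_rotvec([0,spin,0]).as_matrix()
        print("spin",round(spin,3),"then d",M2.T@(p-s["tool_pos"]))
E
python3 g.py .57 -.2375 .25 -31.3; python3 g.py .5796 .3032 .2 -31.3
```

```text
t 0.1 pos [ 0.1482 -0.555   0.2495] yaw z -75.05 down [-0.0003  0.0019 -1.    ] q [-1.3835  0.3075  1.5076  0.      1.3284 -0.0735] F [ 0.2305  0.0918 -0.1494] w 85.5
spin -0.764 then d [-0.4904 -0.0001  0.1955]
spin 2.378 then d [ 0.4904 -0.0001 -0.1955]
t 0.1 pos [ 0.1482 -0.555   0.2495] yaw z -75.05 down [-0.0003  0.0019 -1.    ] q [-1.3835  0.3075  1.5076  0.      1.3284 -0.0735] F [ 0.2305  0.0918 -0.1494] w 85.5
spin -0.764 then d [-0.9573  0.0509 -0.0771]
spin 2.378 then d [0.9573 0.0509 0.0771]
```

```bash
python3 -m handwheel '[{"spin":-0.11},{"spin":-0.11},{"spin":-0.11},{"spin":-0.11},{"spin":-0.11},{"spin":-0.107},{"spin":-0.107},{"dx":-0.036,"dz":0.0145},{"dx":-0.036,"dz":0.0145},{"dx":-0.036,"dz":0.0145},{"dx":-0.036,"dz":0.0145},{"dx":-0.036,"dz":0.0145}]' 20
python3 -m handwheel '[{"dx":-0.036,"dz":0.0145},{"dx":-0.036,"dz":0.0145},{"dx":-0.036,"dz":0.0145},{"dx":-0.036,"dz":0.0145},{"dx":-0.036,"dz":0.0145},{"dx":-0.036,"dz":0.0145},{"dx":-0.036,"dz":0.0145},{"dx":-0.036,"dz":0.0145},{"dx":-0.036},{"dx":-0.036},{"dx":-0.036},{"dx":-0.036}]'
python3 g.py .5796 .3032 .2 -31.3
```

```text
t 0.1 pos [ 0.1482 -0.555   0.2495] yaw z -75.05 down [-0.0003  0.0019 -1.    ] q [-1.3835  0.3075  1.5076  0.      1.3284 -0.0735] F [ 0.2305  0.0918 -0.1494] w 85.5
spin -0.764 then d [-0.9573  0.0509 -0.0771]
spin 2.378 then d [0.9573 0.0509 0.0771]$[0]: bad value
$[0]: bad value
```

```bash
python3 -m handwheel '[{"jaw":0.085,"dx":0,"dy":0,"dz":0,"spin":-0.11},{"jaw":0.085,"dx":0,"dy":0,"dz":0,"spin":-0.11}]' 20; python3 -m handwheel '[{"jaw":0.085,"spin":-0.11}]' ; python3 g.py
```

```text
time: 0.27
tool_pos: [0.1482, -0.5552, 0.2497]
tcp_rot: [-0.483, 1.951, -1.949]
force: [-0.5, 0.3, 0.7]
width: 0.996
t 0.27 pos [ 0.1482 -0.5552  0.2497] yaw z -62.16 down [-0.0003  0.0013 -1.    ] q [-1.3835  0.3073  1.5072 -0.      1.3284 -0.2986] F [-0.4771  0.288   0.6712] w 85.0$[0]: bad value
```

```bash
python3 -m handwheel '[{"jaw":0.085,"dx":0,"dy":0,"dz":0,"spin":-0.109},{"jaw":0.085,"dx":0,"dy":0,"dz":0,"spin":-0.109},{"jaw":0.085,"dx":0,"dy":0,"dz":0,"spin":-0.109},{"jaw":0.085,"dx":0,"dy":0,"dz":0,"spin":-0.109},{"jaw":0.085,"dx":0,"dy":0,"dz":0,"spin":-0.109},{"jaw":0.085,"dx":-0.036,"dy":0,"dz":0.0145,"spin":0},{"jaw":0.085,"dx":-0.036,"dy":0,"dz":0.0145,"spin":0},{"jaw":0.085,"dx":-0.036,"dy":0,"dz":0.0145,"spin":0},{"jaw":0.085,"dx":-0.036,"dy":0,"dz":0.0145,"spin":0},{"jaw":0.085,"dx":-0.036,"dy":0,"dz":0.0145,"spin":0},{"jaw":0.085,"dx":-0.036,"dy":0,"dz":0.0145,"spin":0},{"jaw":0.085,"dx":-0.036,"dy":0,"dz":0.0145,"spin":0}]'
python3 -m handwheel '[{"jaw":0.085,"dx":-0.036,"dy":0,"dz":0.0145,"spin":0},{"jaw":0.085,"dx":-0.036,"dy":0,"dz":0.0145,"spin":0},{"jaw":0.085,"dx":-0.036,"dy":0,"dz":0.0145,"spin":0},{"jaw":0.085,"dx":-0.036,"dy":0,"dz":0.0145,"spin":0},{"jaw":0.085,"dx":-0.036,"dy":0,"dz":0,"spin":0},{"jaw":0.085,"dx":-0.036,"dy":0,"dz":0,"spin":0},{"jaw":0.085,"dx":-0.036,"dy":0,"dz":0,"spin":0},{"jaw":0.085,"dx":-0.036,"dy":0,"dz":0,"spin":0},{"jaw":0.085,"dx":-0.036,"dy":0,"dz":0,"spin":0},{"jaw":0.085,"dx":-0.036,"dy":0,"dz":0,"spin":0},{"jaw":0.085,"dx":-0.036,"dy":0,"dz":0,"spin":0},{"jaw":0.085,"dx":-0.036,"dy":0,"dz":0,"spin":0}]'
python3 g.py .5796 .3032 .15 -31.3
```

```text
time: 1.27
tool_pos: [0.3667, -0.3911, 0.25]
tcp_rot: [-0.9, 1.599, -1.598]
force: [0.1, -0.7, 0.4]
width: 1.001
time: 2.27
tool_pos: [0.6395, -0.0516, 0.2497]
tcp_rot: [-0.901, 1.599, -1.598]
force: [0.3, -1.0, -0.4]
width: 0.998
t 2.27 pos [ 0.6395 -0.0516  0.2497] yaw z -31.22 down [-0.0011  0.0001 -1.    ] q [-0.1463  0.4004  1.3596 -0.0001  1.3827  0.3986] F [ 0.2656 -1.0182 -0.3805] w 85.2
spin 0.001 then d [-0.2721  0.0998 -0.2354]
spin -3.14 then d [0.2721 0.0998 0.2354]
```

```bash
python3 -m handwheel '[{"jaw":0.085,"dx":-0.0272,"dy":0,"dz":-0.0235,"spin":0},{"jaw":0.085,"dx":-0.0272,"dy":0,"dz":-0.0235,"spin":0},{"jaw":0.085,"dx":-0.0272,"dy":0,"dz":-0.0235,"spin":0},{"jaw":0.085,"dx":-0.0272,"dy":0.01,"dz":-0.0235,"spin":0},{"jaw":0.085,"dx":-0.0272,"dy":0.01,"dz":-0.0235,"spin":0},{"jaw":0.085,"dx":-0.0272,"dy":0.01,"dz":-0.0235,"spin":0},{"jaw":0.085,"dx":-0.0272,"dy":0.01,"dz":-0.0235,"spin":0},{"jaw":0.085,"dx":-0.0272,"dy":0.02,"dz":-0.0235,"spin":0},{"jaw":0.085,"dx":-0.0272,"dy":0.02,"dz":-0.0235,"spin":0},{"jaw":0.085,"dx":-0.0272,"dy":0.02,"dz":-0.0235,"spin":0},{"jaw":0.085,"dx":0,"dy":0,"dz":0,"spin":0},{"jaw":0.085,"dx":0,"dy":0,"dz":0,"spin":0}]'
python3 g.py .5796 .3032 .05 -31.3
```

```text
time: 3.27
tool_pos: [0.5772, 0.3026, 0.1479]
tcp_rot: [-0.908, 1.597, -1.596]
force: [0.4, -0.7, 0.0]
width: 0.999
t 3.27 pos [0.5772 0.3026 0.1479] yaw z -31.01 down [-0.0043 -0.0019 -1.    ] q [ 0.4181  0.4979  1.465  -0.0001  1.1834  0.9592] F [ 0.4349 -0.6658  0.0266] w 85.3
spin 0.005 then d [-0.0021  0.0979  0.002 ]
spin -3.136 then d [ 0.0021  0.0979 -0.002 ]
```

```bash
python3 -m handwheel '[{"jaw":0.085,"dx":-0.002,"dy":0.024,"dz":0.002,"spin":0.005},{"jaw":0.085,"dx":0,"dy":0.025,"dz":0,"spin":0},{"jaw":0.085,"dx":0,"dy":0.025,"dz":0,"spin":0},{"jaw":0.085,"dx":0,"dy":0.024,"dz":0,"spin":0},{"jaw":0.085,"dx":0,"dy":0,"dz":0,"spin":0},{"jaw":0.06,"dx":0,"dy":0,"dz":0,"spin":0},{"jaw":0.06,"dx":0,"dy":0,"dz":0,"spin":0},{"jaw":0.06,"dx":0,"dy":0,"dz":0,"spin":0},{"jaw":0.06,"dx":0,"dy":0,"dz":0,"spin":0},{"jaw":0.06,"dx":0,"dy":0,"dz":0,"spin":0},{"jaw":0.06,"dx":0,"dy":0,"dz":0,"spin":0}]' 20
python3 g.py .5796 .3032 .05 -31.3
```

```text
time: 4.18
tool_pos: [0.5832, 0.3021, 0.0537]
tcp_rot: [-0.894, 1.6, -1.601]
force: [0.6, -0.3, 1.4]
width: 0.769
t 4.18 pos [0.5832 0.3021 0.0537] yaw z -31.5 down [ 0.0029  0.001  -1.    ] q [ 0.4138  0.6009  1.5494 -0.0003  0.9882  0.9638] F [ 0.5632 -0.3107  1.3928] w 65.7
spin -0.004 then d [ 0.0009  0.0037 -0.0036]
spin 3.138 then d [-0.0009  0.0037  0.0036]
```

```bash
python3 -m handwheel '[{"jaw":0.06,"dx":0,"dy":-0.01,"dz":0,"spin":0},{"jaw":0.06,"dx":0,"dy":-0.02,"dz":0,"spin":0},{"jaw":0.06,"dx":0,"dy":-0.02,"dz":0,"spin":0},{"jaw":0.06,"dx":0,"dy":-0.02,"dz":0,"spin":0},{"jaw":0.06,"dx":0,"dy":-0.02,"dz":0,"spin":0},{"jaw":0.06,"dx":0,"dy":-0.02,"dz":0,"spin":0},{"jaw":0.06,"dx":0,"dy":0,"dz":0,"spin":0},{"jaw":0.06,"dx":0,"dy":0,"dz":0,"spin":0},{"jaw":0.06,"dx":0,"dy":0,"dz":0,"spin":0}]'
python3 g.py
python3 - <<'E'
from h import *
T,S=Cam("top"),Cam("scene")
cv2.imwrite("pics/l1.png",np.hstack([crop(T.img(),T,[],(215,230),70,400),crop(S.img(),S,[],(470,220),75,400)]))
E
```

```text
time: 4.93
tool_pos: [0.5812, 0.3015, 0.1615]
tcp_rot: [-0.898, 1.602, -1.602]
force: [-0.3, -0.1, -2.0]
width: 0.762
t 4.93 pos [0.5812 0.3015 0.1615] yaw z -31.51 down [-0.0014 -0.0005 -1.    ] q [0.414  0.4877 1.4449 0.0001 1.2104 0.9639] F [-0.3405 -0.1442 -1.9588] w 65.1
```

View pics/l1.png

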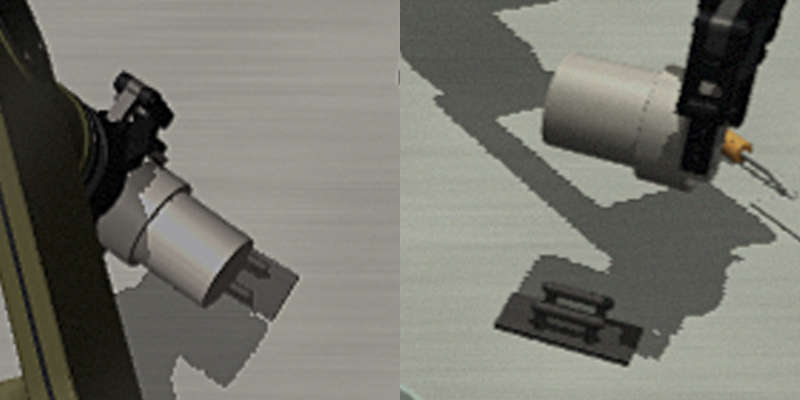

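The medium is held level and doesn't swing by itself. The bare cradle is visible, with rod ends near (474,259) and (472,268) in the scene view. I'll use those rod ends as a stop to push the lower foot edge against, and locate them now.

```bash
python3 - <<'E'
from h import *
S=Cam("scene"); T=Cam("top")
P=np.array([S.at(p,.021) for p in [(474.5,258.6),(471.9,267.6),(449.4,253.7),(445.6,264.2)]])
print(P, P.mean(0)); r=(P[:2].mean(0)-P[2:].mean(0)); print(np.linalg.norm(r),np.degrees(np.arctan2(r[1],r[0])))
k=400/140;f=lambda x,y:(x/k+145,y/k+160)
for p in [(268,266),(252,298)]: print("top rod end foot side",T.at(f(*p),.021))
E
python3 g.py
```

```text
[[0.55021975 0.27748728 0.021     ]
 [0.57554132 0.26603045 0.021     ]
 [0.53520801 0.2388653  0.021     ]
 [0.56535572 0.22520117 0.021     ]] [0.5565812  0.25189605 0.021     ]
0.041675556006934455 72.40398816390739
top rod end foot side [0.55156499 0.22786158 0.021     ]
top rod end foot side [0.52711366 0.23914997 0.021     ]
t 5.03 pos [0.5808 0.3013 0.1605] yaw z -31.51 down [-0.0032 -0.0013 -1.    ] q [0.4139 0.4889 1.4456 0.0001 1.2105 0.9639] F [ 0.0192  0.366  -2.507 ] w 65.7
```

```bash
python3 -m handwheel '[{"jaw":0.06,"dx":-0.02,"dy":0,"dz":0,"spin":0},{"jaw":0.06,"dx":-0.025,"dy":0,"dz":0,"spin":0},{"jaw":0.06,"dx":-0.025,"dy":0,"dz":0,"spin":0},{"jaw":0.06,"dx":0,"dy":0.02,"dz":0,"spin":0},{"jaw":0.06,"dx":0,"dy":0.03,"dz":0,"spin":0},{"jaw":0.06,"dx":0,"dy":0.03,"dz":0,"spin":0},{"jaw":0.06,"dx":0,"dy":0.025,"dz":0,"spin":0},{"jaw":0.06,"dx":0,"dy":0.01,"dz":0,"spin":0},{"jaw":0.06,"dx":0,"dy":0,"dz":0,"spin":0},{"jaw":0.06,"dx":0,"dy":0,"dz":0,"spin":0}]'
python3 g.py .6065 .3468 .045 -31.3
```

```text
time: 5.87
tool_pos: [0.6182, 0.3612, 0.0463]
tcp_rot: [-0.899, 1.602, -1.602]
force: [-0.1, 0.4, -2.2]
width: 0.765
t 5.87 pos [0.6182 0.3612 0.0463] yaw z -31.51 down [-0.0019 -0.001  -1.    ] q [0.4698 0.6762 1.4024 0.     1.0652 1.0198] F [-0.073   0.4466 -2.2176] w 65.3
spin -0.004 then d [ 0.0184  0.0013 -0.0025]
spin 3.138 then d [-0.0184  0.0013  0.0025]
```

```bash
python3 -m handwheel '[{"jaw":0.06,"dx":0.004,"dy":0.003,"dz":0,"spin":0},{"jaw":0.06,"dx":0.004,"dy":0,"dz":0,"spin":0},{"jaw":0.06,"dx":0.004,"dy":0,"dz":0,"spin":0},{"jaw":0.06,"dx":0.003,"dy":0,"dz":0,"spin":0},{"jaw":0.06,"dx":0.002,"dy":0,"dz":0,"spin":0},{"jaw":0.06,"dx":0.001,"dy":0,"dz":0,"spin":0}]'
python3 g.py
```

```text
time: 6.37
tool_pos: [0.61, 0.3467, 0.0456]
tcp_rot: [-0.893, 1.602, -1.601]
force: [0.7, 3.2, -0.8]
width: 0.766
t 6.37 pos [0.61   0.3467 0.0456] yaw z -31.55 down [ 0.0026  0.0022 -1.    ] q [0.4562 0.6588 1.4447 0.001  1.0348 1.0062] F [ 0.7069  3.1828 -0.7662] w 65.4
```

```bash
python3 -m handwheel '[{"jaw":0.06,"dx":0.004,"dy":-0.004,"dz":0,"spin":0},{"jaw":0.06,"dx":0.003,"dy":-0.007,"dz":0,"spin":0},{"jaw":0.06,"dx":0.0035,"dy":-0.0065,"dz":0,"spin":0},{"jaw":0.06,"dx":0.004,"dy":-0.0065,"dz":0,"spin":0},{"jaw":0.06,"dx":0.0045,"dy":-0.006,"dz":0,"spin":0},{"jaw":0.06,"dx":0.005,"dy":-0.0055,"dz":0,"spin":0},{"jaw":0.06,"dx":0.0055,"dy":-0.005,"dz":0,"spin":0},{"jaw":0.06,"dx":0.006,"dy":-0.0045,"dz":0,"spin":0}]'
python3 g.py
python3 - <<'E'
from h import *
S=Cam("scene")
cv2.imwrite("pics/l2.png",crop(S.img(),S,[],(490,230),75,400))
E
```

```text
time: 7.03
tool_pos: [0.592, 0.3179, 0.0913]
tcp_rot: [-0.89, 1.602, -1.599]
force: [1.7, 5.9, 1.3]
width: 0.767
t 7.03 pos [0.592  0.3179 0.0913] yaw z -31.53 down [ 0.004   0.0044 -1.    ] q [0.4287 0.5747 1.4827 0.0027 1.0787 0.9778] F [1.6898 5.9302 1.2774] w 65.5
```

View pics/l2.png

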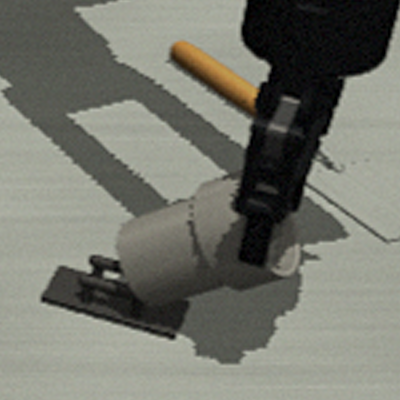

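The picture shows the beaker pivoting on the rod ends, about 35° foot-down. I continue the arc.

```bash
python3 -m handwheel '[{"jaw":0.06,"dx":0.006,"dy":-0.004,"dz":0,"spin":0},{"jaw":0.06,"dx":0.0065,"dy":-0.0035,"dz":0,"spin":0},{"jaw":0.06,"dx":0.0068,"dy":-0.003,"dz":0,"spin":0},{"jaw":0.06,"dx":0.007,"dy":-0.002,"dz":0,"spin":0},{"jaw":0.06,"dx":0.0072,"dy":-0.0015,"dz":0,"spin":0},{"jaw":0.06,"dx":0.0073,"dy":-0.001,"dz":0,"spin":0},{"jaw":0.06,"dx":0.0075,"dy":0,"dz":0,"spin":0},{"jaw":0.06,"dx":0.0075,"dy":0,"dz":0,"spin":0},{"jaw":0.06,"dx":0,"dy":0,"dz":0,"spin":0}]'
python3 g.py
python3 - <<'E'
from h import *
S=Cam("scene")
cv2.imwrite("pics/l3.png",crop(S.img(),S,[],(480,220),75,400))
E
```

```text
time: 7.83
tool_pos: [0.5631, 0.269, 0.1076]
tcp_rot: [-0.89, 1.6, -1.6]
force: [-0.9, 4.3, 11.1]
width: 0.766
t 7.83 pos [0.5631 0.269  0.1076] yaw z -31.54 down [ 0.0055  0.0031 -1.    ] q [0.3774 0.5014 1.5816 0.001  1.0523 0.9274] F [-0.9278  4.3035 11.102 ] w 65.4
```

View pics/l3.png

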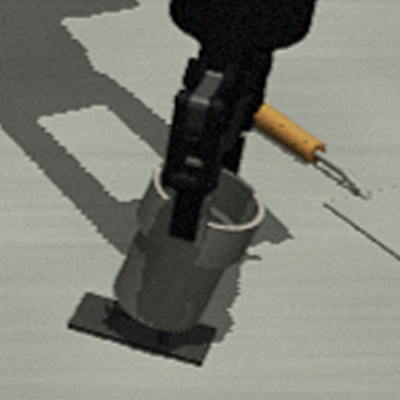

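It is about 75–80° upright. Next I lift it and press the foot flat on clear table at (.55,.15).

```bash
python3 -m handwheel '[{"jaw":0.06,"dx":0,"dy":-0.015,"dz":0,"spin":0},{"jaw":0.06,"dx":0,"dy":-0.02,"dz":0,"spin":0},{"jaw":0.06,"dx":0,"dy":-0.01,"dz":0,"spin":0},{"jaw":0.06,"dx":0,"dy":0,"dz":0,"spin":0}]'
python3 g.py .548 .15 .1 -31.5
```

```text
time: 8.22
tool_pos: [0.5627, 0.2683, 0.1516]
tcp_rot: [-0.893, 1.599, -1.602]
force: [0.7, -0.3, -2.8]
width: 0.764
t 8.22 pos [0.5627 0.2683 0.1516] yaw z -31.51 down [ 0.0038  0.0007 -1.    ] q [ 0.3775  0.4554  1.5338 -0.0008  1.1486  0.9278] F [ 0.7346 -0.3478 -2.8318] w 65.2
spin -0.0 then d [0.1087 0.0514 0.0491]
spin 3.141 then d [-0.1087  0.0514 -0.0491]
```

```bash
python3 -m handwheel '[{"jaw":0.06,"dx":0.0217,"dy":0,"dz":0.0098,"spin":0},{"jaw":0.06,"dx":0.0217,"dy":0,"dz":0.0098,"spin":0},{"jaw":0.06,"dx":0.0217,"dy":0,"dz":0.0098,"spin":0},{"jaw":0.06,"dx":0.0217,"dy":0,"dz":0.0098,"spin":0},{"jaw":0.06,"dx":0.0217,"dy":0,"dz":0.0098,"spin":0},{"jaw":0.06,"dx":0,"dy":0.018,"dz":0,"spin":0},{"jaw":0.06,"dx":0,"dy":0.018,"dz":0,"spin":0},{"jaw":0.06,"dx":0,"dy":0.014,"dz":0,"spin":0},{"jaw":0.06,"dx":0,"dy":0.005,"dz":0,"spin":0},{"jaw":0.06,"dx":0,"dy":0.004,"dz":0,"spin":0},{"jaw":0.06,"dx":0,"dy":0,"dz":0,"spin":0}]'
python3 g.py
```

```text
time: 9.13
tool_pos: [0.5458, 0.15, 0.0892]
tcp_rot: [-0.899, 1.603, -1.602]
force: [-0.3, 0.0, -1.3]
width: 0.767
t 9.13 pos [0.5458 0.15   0.0892] yaw z -31.5 down [-0.0023 -0.0006 -1.    ] q [ 0.1936  0.4618  1.7241 -0.0002  0.958   0.7435] F [-0.3274  0.0104 -1.2569] w 65.5
```

```bash
python3 -m handwheel '[{"jaw":0.06,"dx":0,"dy":0.003,"dz":0,"spin":0},{"jaw":0.06,"dx":0,"dy":0.003,"dz":0,"spin":0},{"jaw":0.06,"dx":0,"dy":0.001,"dz":0,"spin":0}]'; python3 -m handwheel '[{"jaw":0.06,"dx":0,"dy":0.002,"dz":0,"spin":0},{"jaw":0.06,"dx":0,"dy":0.002,"dz":0,"spin":0},{"jaw":0.06,"dx":0,"dy":0,"dz":0,"spin":0}]'
```

```text
time: 9.38
tool_pos: [0.5476, 0.1508, 0.0866]
tcp_rot: [-0.893, 1.6, -1.601]
force: [-6.0, 0.3, 24.5]
width: 0.771
time: 9.63
tool_pos: [0.5489, 0.1513, 0.0859]
tcp_rot: [-0.888, 1.598, -1.601]
force: [-8.2, -0.4, 36.5]
width: 0.769
```

```bash
python3 -m handwheel '[{"jaw":0.06,"dx":0,"dy":-0.004,"dz":0,"spin":0},{"jaw":0.06,"dx":0,"dy":0,"dz":0,"spin":0},{"jaw":0.085,"dx":0,"dy":0,"dz":0,"spin":0},{"jaw":0.085,"dx":0,"dy":0,"dz":0,"spin":0},{"jaw":0.085,"dx":0,"dy":0,"dz":0,"spin":0},{"jaw":0.085,"dx":0,"dy":0,"dz":0,"spin":0},{"jaw":0.085,"dx":0,"dy":-0.035,"dz":0,"spin":0},{"jaw":0.085,"dx":0,"dy":-0.04,"dz":0,"spin":0},{"jaw":0.085,"dx":0,"dy":-0.03,"dz":0,"spin":0},{"jaw":0.085,"dx":0,"dy":0,"dz":0,"spin":0}]'
python3 g.py
cat > l4.py <<'E'
from h import *
import sys
T,S=Cam("top"),Cam("scene"); Z=[0,0,1]
x,y=map(float,sys.argv[2:4]); items=[("big",(.562,.0385,0),Z),("medium",(x,y,0),Z)]
c=np.array([.555,.095,.05])
cv2.imwrite(sys.argv[1],np.hstack([crop(cam.img(),cam,items,cam.proj(c)[0],h,400) for cam,h in ((T,70),(S,80))]))
E
python3 l4.py pics/l4.png .544 .143
```

```text
time: 10.47
tool_pos: [0.5508, 0.151, 0.1943]
tcp_rot: [-0.885, 1.595, -1.602]
force: [1.0, 0.1, 0.0]
width: 0.99
t 10.47 pos [0.5508 0.151  0.1943] yaw z -31.51 down [ 0.0114  0.0023 -0.9999] q [0.1936 0.3438 1.6024 0.     1.1837 0.7436] F [1.0458 0.1102 0.0019] w 84.6
```

View pics/l4.png

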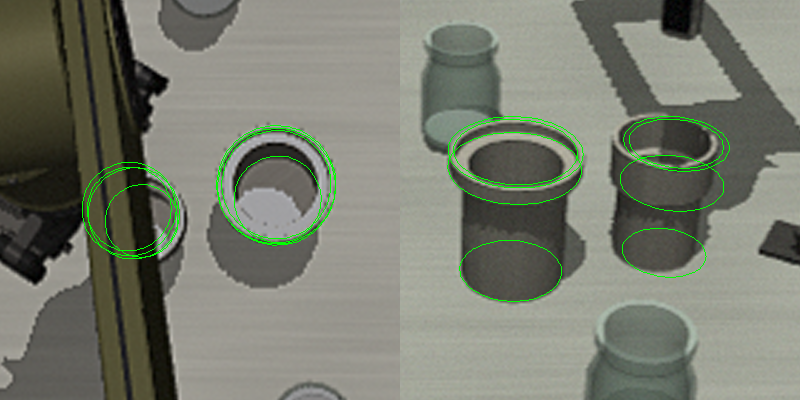

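Picture: the medium now stands upright on the table, with its rim about 10 px left and 4 px above my guessed overlay (2.5x crop). I refine the position from that offset.

```bash
python3 - <<'E'
from h import *
S=Cam("scene");T=Cam("top")
p=S.proj([.544,.143,.086])[0]; print(S.at(p+[-4.1,-1.7],.086), S.at(p+[-4.1,-1.2],.086))
p=T.proj([.544,.143,.086])[0]; print(T.at(p+[1.75,0],.086))
# automatic: fit the bright rim annulus in the scene image
im=cv2.GaussianBlur(cv2.cvtColor(S.img(),cv2.COLOR_BGR2GRAY),(0,0),.8).astype(np.float32)
def score(x,y,kind,h,do,di):
    m=lambda d:cv2.remap(im,*[v.astype(np.float32)[None] for v in S.proj(circle((x,y,h),(0,0,1),d)).T],cv2.INTER_LINEAR).mean()
    return m((do+di)/2)-m(di-.006)
for nm,x0,y0,h,do,di in(("med",.541,.138,.086,.067,.060),("big",.562,.0385,.092,.084,.077)):
    b=max((score(x,y,nm,h,do,di),x,y) for x in np.arange(x0-.01,x0+.01,.0005) for y in np.arange(y0-.008,y0+.008,.0005)); print(nm,b)
E
python3 g.py .5405 .138 .12 -31.5
```

```text
[0.53869003 0.13723558 0.086     ] [0.54023395 0.13699104 0.086     ]
[0.54404245 0.13943642 0.086     ]
med (np.float32(47.377907), np.float64(0.5384999999999992), np.float64(0.136))
big (np.float32(40.848442), np.float64(0.5634999999999988), np.float64(0.03900000000000001))
t 10.62 pos [0.5462 0.15   0.1879] yaw z -31.51 down [-0.0005 -0.0001 -1.    ] q [ 0.1935  0.3495  1.6117 -0.      1.1809  0.7435] F [-0.405  -0.5021 -0.4311] w 85.0
spin -0.0 then d [0.0132 0.0679 0.0014]
spin 3.141 then d [-0.0132  0.0679 -0.0014]
```

```bash
python3 -m handwheel '[{"jaw":0.085,"dx":0.0148,"dy":0,"dz":0.0007,"spin":0},{"jaw":0.085,"dx":0,"dy":0.025,"dz":0,"spin":0},{"jaw":0.085,"dx":0,"dy":0.03,"dz":0,"spin":0},{"jaw":0.085,"dx":0,"dy":0.03,"dz":0,"spin":0},{"jaw":0.085,"dx":0,"dy":0.012,"dz":0,"spin":0},{"jaw":0.085,"dx":0,"dy":0,"dz":0,"spin":0},{"jaw":0.06,"dx":0,"dy":0,"dz":0,"spin":0},{"jaw":0.06,"dx":0,"dy":0,"dz":0,"spin":0},{"jaw":0.06,"dx":0,"dy":0,"dz":0,"spin":0},{"jaw":0.06,"dx":0,"dy":0,"dz":0,"spin":0},{"jaw":0.06,"dx":0,"dy":0,"dz":0,"spin":0},{"jaw":0.06,"dx":0,"dy":0,"dz":0,"spin":0}]' 40
python3 g.py
```

```text
time: 11.62
tool_pos: [0.5397, 0.1372, 0.0919]
tcp_rot: [-0.896, 1.601, -1.602]
force: [1.1, -0.3, -2.7]
width: 0.76
t 11.62 pos [0.5397 0.1372 0.0919] yaw z -31.51 down [ 0.0011  0.0001 -1.    ] q [ 0.1731  0.447   1.7444 -0.0001  0.9491  0.7231] F [ 1.0686 -0.3469 -2.6957] w 64.9
```

```bash
python3 -m handwheel '[{"jaw":0.06,"dx":0,"dy":-0.015,"dz":0,"spin":0},{"jaw":0.06,"dx":0,"dy":-0.03,"dz":0,"spin":0},{"jaw":0.06,"dx":0,"dy":-0.03,"dz":0,"spin":0},{"jaw":0.06,"dx":0,"dy":-0.03,"dz":0,"spin":0},{"jaw":0.06,"dx":0,"dy":-0.012,"dz":0,"spin":0},{"jaw":0.06,"dx":0.0156,"dy":0,"dz":0.016,"spin":0},{"jaw":0.06,"dx":0.0196,"dy":0,"dz":0.02,"spin":0},{"jaw":0.06,"dx":0.0196,"dy":0,"dz":0.02,"spin":0},{"jaw":0.06,"dx":0.0156,"dy":0,"dz":0.016,"spin":0},{"jaw":0.06,"dx":0,"dy":0,"dz":0,"spin":0},{"jaw":0.06,"dx":0,"dy":0,"dz":0,"spin":0},{"jaw":0.06,"dx":0,"dy":0,"dz":0,"spin":0}]'
python3 g.py .5635 .039 .1 -31.5
python3 - <<'E'
from h import *
S=Cam("scene");T=Cam("top");Z=[0,0,1]
z=robot.get_state()["tool_pos"][2]-.006-.086
it=[("big",(.563,.039,0),Z),("medium",(.563,.039,z),Z)]; print(z)
cv2.imwrite("pics/l5.png",np.hstack([crop(S.img(),S,it,S.proj((.56,.039,.12))[0],70,560),crop(T.img(),T,it,T.proj((.56,.039,.12))[0],45,240).repeat(1,0) if False else cv2.copyMakeBorder(crop(T.img(),T,it,T.proj((.56,.039,.12))[0],45,240),0,320,0,0,cv2.BORDER_CONSTANT)]))
E
```

```text
time: 12.62
tool_pos: [0.5636, 0.0397, 0.2083]
tcp_rot: [-0.896, 1.603, -1.601]
force: [-0.3, 0.0, -2.1]
width: 0.753
t 12.62 pos [0.5636 0.0397 0.2083] yaw z -31.55 down [-0.0004  0.0006 -1.    ] q [-0.0048  0.3283  1.5875  0.0007  1.2262  0.5456] F [-0.2532  0.021  -2.1074] w 64.3
spin -0.001 then d [0.0007 0.1083 0.0003]
spin 3.141 then d [-0.0007  0.1083 -0.0003]
0.11630212502909756
```

View pics/l5.png

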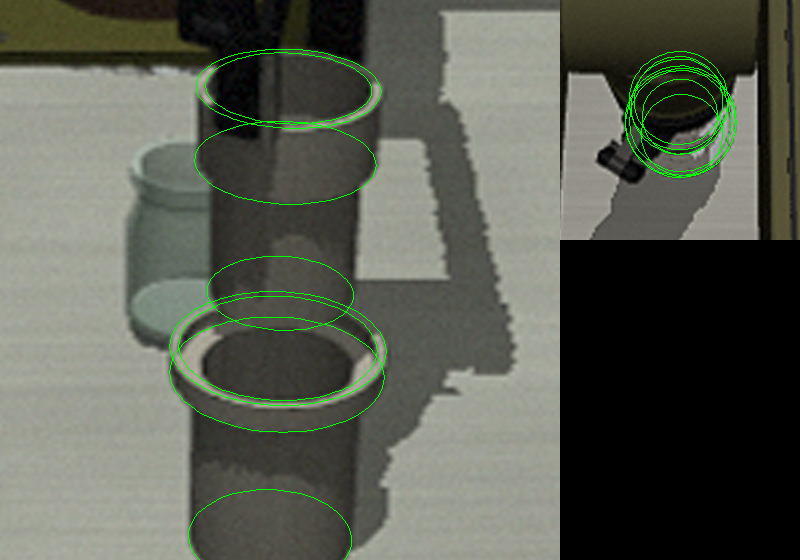

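The held medium is coaxial with the big beaker within about 1 mm in the scene view. I insert slowly, watching the force.

```bash
python3 -m handwheel '[{"jaw":0.06,"dx":0.0005,"dy":0.014,"dz":0.0003,"spin":0},{"jaw":0.06,"dx":0,"dy":0.014,"dz":0,"spin":0},{"jaw":0.06,"dx":0,"dy":0.005,"dz":0,"spin":0},{"jaw":0.06,"dx":0,"dy":0.004,"dz":0,"spin":0},{"jaw":0.06,"dx":0,"dy":0.003,"dz":0,"spin":0}]'; python3 -m handwheel '[{"jaw":0.06,"dx":0,"dy":0.002,"dz":0,"spin":0},{"jaw":0.06,"dx":0,"dy":0.002,"dz":0,"spin":0},{"jaw":0.06,"dx":0,"dy":0.001,"dz":0,"spin":0}]'
```

```text
time: 13.13
tool_pos: [0.5638, 0.0396, 0.168]
tcp_rot: [-0.898, 1.601, -1.601]
force: [-0.2, 0.2, -1.8]
width: 0.758
time: 13.38
tool_pos: [0.5643, 0.039, 0.1635]
tcp_rot: [-0.896, 1.601, -1.602]
force: [0.0, -0.4, -2.0]
width: 0.759
```

```bash
python3 -m handwheel '[{"jaw":0.06,"dx":0,"dy":0.008,"dz":0,"spin":0},{"jaw":0.06,"dx":0,"dy":0.008,"dz":0,"spin":0},{"jaw":0.06,"dx":0,"dy":0.008,"dz":0,"spin":0},{"jaw":0.06,"dx":0,"dy":0.006,"dz":0,"spin":0},{"jaw":0.06,"dx":0,"dy":0.004,"dz":0,"spin":0},{"jaw":0.06,"dx":0,"dy":0.002,"dz":0,"spin":0},{"jaw":0.06,"dx":0,"dy":0.002,"dz":0,"spin":0}]'; python3 -m handwheel '[{"jaw":0.06,"dx":0,"dy":0.002,"dz":0,"spin":0},{"jaw":0.06,"dx":0,"dy":0.001,"dz":0,"spin":0},{"jaw":0.06,"dx":0,"dy":0.001,"dz":0,"spin":0},{"jaw":0.06,"dx":0,"dy":0,"dz":0,"spin":0}]'
```

```text
time: 13.97
tool_pos: [0.5639, 0.0389, 0.1248]
tcp_rot: [-0.897, 1.602, -1.602]
force: [0.0, -0.0, -1.8]
width: 0.761
time: 14.3
tool_pos: [0.564, 0.0389, 0.1213]
tcp_rot: [-0.897, 1.602, -1.602]
force: [-0.0, 0.6, -1.6]
width: 0.755
```

```bash
python3 -m handwheel '[{"jaw":0.06,"dx":0,"dy":0.001,"dz":0,"spin":0},{"jaw":0.06,"dx":0,"dy":0.001,"dz":0,"spin":0},{"jaw":0.06,"dx":0,"dy":0,"dz":0,"spin":0}]';python3 -m handwheel '[{"jaw":0.06,"dx":0,"dy":0.001,"dz":0,"spin":0},{"jaw":0.06,"dx":0,"dy":0,"dz":0,"spin":0}]'
```

```text
time: 14.55
tool_pos: [0.5642, 0.0389, 0.1194]
tcp_rot: [-0.896, 1.601, -1.602]
force: [0.0, -0.2, -2.3]
width: 0.756
time: 14.72
tool_pos: [0.5643, 0.0389, 0.1193]
tcp_rot: [-0.896, 1.601, -1.602]
force: [-1.5, 0.2, 4.9]
width: 0.758
```

Contact at TCP z = .119, where fully home should be (.120). I release, lift, and fit the small beaker and the nest from the images.

```bash
python3 -m handwheel '[{"jaw":0.075,"dx":0,"dy":-0.0005,"dz":0,"spin":0},{"jaw":0.085,"dx":0,"dy":0,"dz":0,"spin":0},{"jaw":0.085,"dx":0,"dy":0,"dz":0,"spin":0},{"jaw":0.085,"dx":0,"dy":0,"dz":0,"spin":0},{"jaw":0.085,"dx":0,"dy":-0.02,"dz":0,"spin":0},{"jaw":0.085,"dx":0,"dy":-0.035,"dz":0,"spin":0},{"jaw":0.085,"dx":0,"dy":-0.035,"dz":0,"spin":0},{"jaw":0.085,"dx":0.02,"dy":0,"dz":0.02,"spin":0},{"jaw":0.085,"dx":0.025,"dy":0,"dz":0.02,"spin":0},{"jaw":0.085,"dx":0.025,"dy":0,"dz":0.02,"spin":0},{"jaw":0.085,"dx":0,"dy":0,"dz":0,"spin":0}]'
cat > fit.py <<'E'
from h import *
S=Cam("scene"); T=Cam("top")
for C in (S,T):
    im=cv2.GaussianBlur(cv2.cvtColor(C.img(),cv2.COLOR_BGR2GRAY),(0,0),.8).astype(np.float32)
    def m(x,y,h,d): return cv2.remap(im,*[v.astype(np.float32)[None] for v in C.proj(circle((x,y,h),(0,0,1),d)).T],cv2.INTER_LINEAR).mean()
    for nm,x0,y0,h,do,di in(("med",.563,.039,.114,.067,.060),("big",.563,.039,.092,.084,.077),("small",.517,-.2375,.078,.055,.049)):
        print(C.n,nm,max((round(float(m(x,y,h,(do+di)/2)-m(x,y,h,di-.006)),1),round(x,4),round(y,4)) for x in np.arange(x0-.008,x0+.008,.0005) for y in np.arange(y0-.006,y0+.006,.0005)))
E
python3 fit.py; python3 g.py .517 -.2375 .12 -31.5
python3 - <<'E'
from h import *
S=Cam("scene");Z=[0,0,1]
it=[("big",(.5635,.039,0),Z),("medium",(.5635,.039,.028),Z)]; im=S.img()
cv2.imwrite("pics/l6.png",np.hstack([crop(im,S,it,S.proj((.56,.039,.08))[0],50,400),crop(im,S,[("small",(.517,-.2375,0),Z)],S.proj((.517,-.2375,.04))[0],40,400)]))
E
```

```text
time: 15.63
tool_pos: [0.5799, -0.0572, 0.2092]
tcp_rot: [-0.895, 1.6, -1.608]
force: [0.3, -0.9, -0.1]
width: 0.995
scene med (49.4, np.float64(0.5645), np.float64(0.0385))
scene big (34.2, np.float64(0.5625), np.float64(0.039))
scene small (44.0, np.float64(0.5165), np.float64(-0.2405))
top med (21.4, np.float64(0.555), np.float64(0.0355))
top big (21.2, np.float64(0.566), np.float64(0.0405))
top small (42.6, np.float64(0.517), np.float64(-0.24))
t 15.73 pos [ 0.5786 -0.0533  0.2086] yaw z -31.66 down [-0.0003  0.0003 -1.    ] q [-0.1646  0.3492  1.5532  0.0003  1.2395  0.3879] F [ 0.3887  0.9033 -0.1061] w 84.7
spin -0.003 then d [0.1893 0.0886 0.0438]
spin 3.139 then d [-0.1893  0.0886 -0.0438]
```

View pics/l6.png

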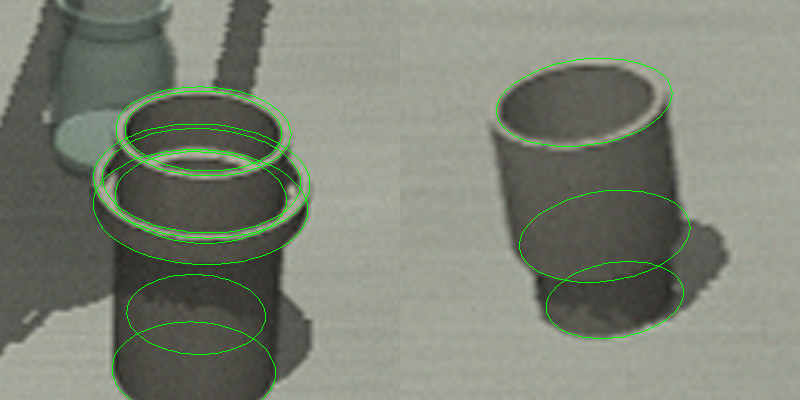

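Medium sits fully home (both overlays match, rims concentric), and the small is at about (.517,-.239). I fetch it.

```bash
python3 -m handwheel '[{"jaw":0.085,"dx":0.0318,"dy":0,"dz":0.0074,"spin":0},{"jaw":0.085,"dx":0.0318,"dy":0,"dz":0.0074,"spin":0},{"jaw":0.085,"dx":0.0318,"dy":0,"dz":0.0074,"spin":0},{"jaw":0.085,"dx":0.0318,"dy":0,"dz":0.0074,"spin":0},{"jaw":0.085,"dx":0.0318,"dy":0,"dz":0.0074,"spin":0},{"jaw":0.085,"dx":0.0316,"dy":0,"dz":0.0076,"spin":0},{"jaw":0.085,"dx":0,"dy":0.03,"dz":0,"spin":0},{"jaw":0.085,"dx":0,"dy":0.03,"dz":0,"spin":0},{"jaw":0.085,"dx":0,"dy":0.02,"dz":0,"spin":0},{"jaw":0.085,"dx":0,"dy":0,"dz":0,"spin":0},{"jaw":0.085,"dx":0,"dy":0,"dz":0,"spin":0}]'
python3 g.py .517 -.239 .083 -31.5
```

```text
time: 16.7
tool_pos: [0.5163, -0.2364, 0.1278]
tcp_rot: [-0.899, 1.604, -1.598]
force: [0.1, 0.4, 0.0]
width: 0.995
t 16.7 pos [ 0.5163 -0.2364  0.1278] yaw z -31.45 down [-0.003  0.002 -1.   ] q [-0.504   0.4169  1.6791  0.0004  1.0492  0.0447] F [0.0656 0.4084 0.0493] w 85.0
spin 0.001 then d [0.0018 0.0448 0.0021]
spin -3.141 then d [-0.0018  0.0448 -0.0021]
```

```bash
python3 -m handwheel '[{"jaw":0.085,"dx":0.001,"dy":0.015,"dz":0.001,"spin":0},{"jaw":0.085,"dx":0,"dy":0.02,"dz":0,"spin":0},{"jaw":0.085,"dx":0,"dy":0.01,"dz":0,"spin":0},{"jaw":0.085,"dx":0,"dy":0,"dz":0,"spin":0},{"jaw":0.048,"dx":0,"dy":0,"dz":0,"spin":0},{"jaw":0.048,"dx":0,"dy":0,"dz":0,"spin":0},{"jaw":0.048,"dx":0,"dy":0,"dz":0,"spin":0},{"jaw":0.048,"dx":0,"dy":0,"dz":0,"spin":0},{"jaw":0.048,"dx":0,"dy":0,"dz":0,"spin":0},{"jaw":0.048,"dx":0,"dy":0,"dz":0,"spin":0},{"jaw":0.048,"dx":0,"dy":0,"dz":0,"spin":0}]' 40
python3 g.py .517 -.239 .083 -31.5
```

```text
time: 17.62
tool_pos: [0.5182, -0.2397, 0.0857]
tcp_rot: [-0.895, 1.599, -1.603]
force: [0.2, 0.6, 5.7]
width: 0.627
t 17.62 pos [ 0.5182 -0.2397  0.0857] yaw z -31.52 down [ 0.0026 -0.0013 -1.    ] q [-0.5073  0.4696  1.7207  0.0002  0.9485  0.0426] F [0.1893 0.6053 5.6523] w 53.5
spin -0.0 then d [ 0.      0.0027 -0.0014]
spin 3.141 then d [-0.      0.0027  0.0014]
```

```bash
python3 -m handwheel '[{"jaw":0.048,"dx":0,"dy":-0.02,"dz":0,"spin":0},{"jaw":0.048,"dx":0,"dy":-0.035,"dz":0,"spin":0},{"jaw":0.048,"dx":0,"dy":-0.035,"dz":0,"spin":0},{"jaw":0.048,"dx":0,"dy":-0.035,"dz":0,"spin":0},{"jaw":0.048,"dx":0,"dy":-0.02,"dz":0,"spin":0},{"jaw":0.048,"dx":0,"dy":0,"dz":0,"spin":0}]'
python3 -m handwheel '[{"jaw":0.048,"dx":-0.02,"dy":0,"dz":-0.008,"spin":0},{"jaw":0.048,"dx":-0.029,"dy":0,"dz":-0.0118,"spin":0},{"jaw":0.048,"dx":-0.029,"dy":0,"dz":-0.0118,"spin":0},{"jaw":0.048,"dx":-0.029,"dy":0,"dz":-0.0118,"spin":0},{"jaw":0.048,"dx":-0.029,"dy":0,"dz":-0.0118,"spin":0},{"jaw":0.048,"dx":-0.029,"dy":0,"dz":-0.0118,"spin":0},{"jaw":0.048,"dx":-0.029,"dy":0,"dz":-0.0118,"spin":0},{"jaw":0.048,"dx":-0.029,"dy":0,"dz":-0.0118,"spin":0},{"jaw":0.048,"dx":-0.022,"dy":0,"dz":-0.009,"spin":0},{"jaw":0.048,"dx":-0.0165,"dy":0,"dz":-0.007,"spin":0},{"jaw":0.048,"dx":0,"dy":0,"dz":0,"spin":0},{"jaw":0.048,"dx":0,"dy":0,"dz":0,"spin":0}]'
python3 g.py .564 .039 .2 -31.5
python3 - <<'E'
from h import *
S=Cam("scene");Z=[0,0,1]
z=robot.get_state()["tool_pos"][2]-.0077-.078
it=[("medium",(.564,.039,.028),Z),("small",(.564,.039,z),Z)]; print(z)
cv2.imwrite("pics/l7.png",crop(S.img(),S,it,S.proj((.564,.039,.16))[0],62,580))
E
```

```text
time: 18.12
tool_pos: [0.5204, -0.241, 0.2353]
tcp_rot: [-0.89, 1.59, -1.609]
force: [0.8, -0.0, -0.4]
width: 0.623
time: 19.12
tool_pos: [0.5624, 0.0402, 0.2279]
tcp_rot: [-0.9, 1.601, -1.6]
force: [-0.3, 1.0, -1.1]
width: 0.625
t 19.12 pos [0.5624 0.0402 0.2279] yaw z -31.38 down [-0.0016 -0.0004 -1.    ] q [-0.0033  0.3102  1.5614 -0.0005  1.2717  0.5445] F [-0.3304  0.9543 -1.1483] w 53.4
spin 0.002 then d [0.0002 0.0279 0.002 ]
spin -3.139 then d [-0.0002  0.0279 -0.002 ]
0.14222586015910493
```

View pics/l7.png

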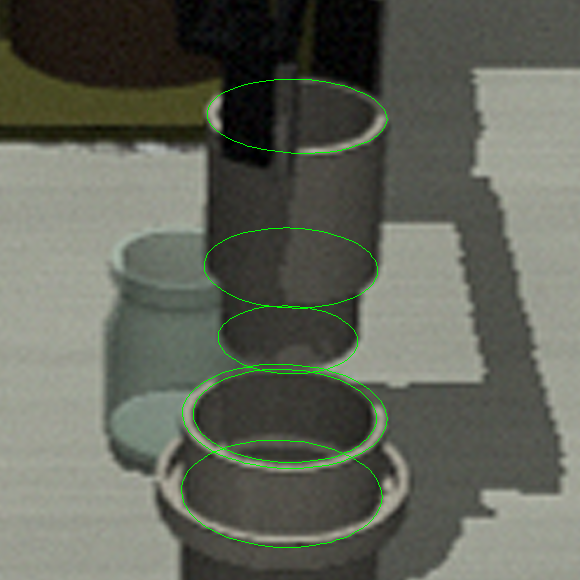

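Small is coaxial with the medium within about 0.7 mm. I insert it the same way.

```bash
python3 -m handwheel '[{"jaw":0.048,"dx":0,"dy":0.012,"dz":0,"spin":0},{"jaw":0.048,"dx":0,"dy":0.015,"dz":0,"spin":0},{"jaw":0.048,"dx":0,"dy":0.012,"dz":0,"spin":0},{"jaw":0.048,"dx":0,"dy":0.006,"dz":0,"spin":0},{"jaw":0.048,"dx":0,"dy":0.003,"dz":0,"spin":0},{"jaw":0.048,"dx":0,"dy":0.002,"dz":0,"spin":0},{"jaw":0.048,"dx":0,"dy":0.002,"dz":0,"spin":0}]'; python3 -m handwheel '[{"jaw":0.048,"dx":0,"dy":0.002,"dz":0,"spin":0},{"jaw":0.048,"dx":0,"dy":0.002,"dz":0,"spin":0},{"jaw":0.048,"dx":0,"dy":0.002,"dz":0,"spin":0},{"jaw":0.048,"dx":0,"dy":0.001,"dz":0,"spin":0}]'
```

```text
time: 19.75
tool_pos: [0.5635, 0.0388, 0.1771]
tcp_rot: [-0.895, 1.602, -1.603]
force: [-0.5, 0.7, -1.5]
width: 0.624
time: 20.08
tool_pos: [0.5633, 0.0394, 0.1699]
tcp_rot: [-0.896, 1.601, -1.602]
force: [-0.5, -0.1, -1.7]
width: 0.619
```

```bash
python3 -m handwheel '[{"jaw":0.048,"dx":0,"dy":0.005,"dz":0,"spin":0},{"jaw":0.048,"dx":0,"dy":0.005,"dz":0,"spin":0},{"jaw":0.048,"dx":0,"dy":0.004,"dz":0,"spin":0},{"jaw":0.048,"dx":0,"dy":0.002,"dz":0,"spin":0},{"jaw":0.048,"dx":0,"dy":0.002,"dz":0,"spin":0},{"jaw":0.048,"dx":0,"dy":0.001,"dz":0,"spin":0},{"jaw":0.048,"dx":0,"dy":0,"dz":0,"spin":0}]'; python3 -m handwheel '[{"jaw":0.048,"dx":0,"dy":0.001,"dz":0,"spin":0},{"jaw":0.048,"dx":0,"dy":0.001,"dz":0,"spin":0},{"jaw":0.048,"dx":0,"dy":0,"dz":0,"spin":0}]'
```

```text
time: 20.67
tool_pos: [0.5632, 0.0393, 0.1506]
tcp_rot: [-0.897, 1.602, -1.602]
force: [0.3, -0.6, -2.1]
width: 0.62
time: 20.92
tool_pos: [0.5631, 0.0393, 0.1488]
tcp_rot: [-0.897, 1.602, -1.602]
force: [1.7, -0.5, -1.8]
width: 0.623
```

```bash
python3 -m handwheel '[{"jaw":0.048,"dx":0,"dy":0.001,"dz":0,"spin":0},{"jaw":0.048,"dx":0,"dy":0.001,"dz":0,"spin":0},{"jaw":0.048,"dx":0,"dy":0,"dz":0,"spin":0}]';python3 -m handwheel '[{"jaw":0.048,"dx":0,"dy":0.001,"dz":0,"spin":0},{"jaw":0.048,"dx":0,"dy":0,"dz":0,"spin":0}]'
```

```text
time: 21.17
tool_pos: [0.5633, 0.0397, 0.1478]
tcp_rot: [-0.896, 1.601, -1.601]
force: [-0.7, 0.8, 4.6]
width: 0.627
time: 21.33
tool_pos: [0.5635, 0.0397, 0.1477]
tcp_rot: [-0.895, 1.601, -1.602]
force: [-2.7, 1.0, 10.6]
width: 0.623
```

Contact at .1477, which matches the predicted home height. I release, retreat and do the final check.

```bash
python3 -m handwheel '[{"jaw":0.065,"dx":0,"dy":-0.001,"dz":0,"spin":0},{"jaw":0.085,"dx":0,"dy":0,"dz":0,"spin":0},{"jaw":0.085,"dx":0,"dy":0,"dz":0,"spin":0},{"jaw":0.085,"dx":0,"dy":0,"dz":0,"spin":0},{"jaw":0.085,"dx":0,"dy":0,"dz":0,"spin":0},{"jaw":0.085,"dx":0,"dy":-0.02,"dz":0,"spin":0},{"jaw":0.085,"dx":0,"dy":-0.035,"dz":0,"spin":0},{"jaw":0.085,"dx":0,"dy":-0.035,"dz":0,"spin":0},{"jaw":0.085,"dx":0.03,"dy":0,"dz":0,"spin":0},{"jaw":0.085,"dx":0.03,"dy":0,"dz":0,"spin":0},{"jaw":0.085,"dx":0.03,"dy":0,"dz":0,"spin":0},{"jaw":0.085,"dx":0,"dy":0,"dz":0,"spin":0}]'
python3 -m handwheel '[{"jaw":0.085,"dx":0.03,"dy":0,"dz":0,"spin":0},{"jaw":0.085,"dx":0.03,"dy":0,"dz":0,"spin":0},{"jaw":0.085,"dx":0.02,"dy":0,"dz":0,"spin":0},{"jaw":0.085,"dx":0,"dy":0,"dz":0,"spin":0},{"jaw":0.085,"dx":0,"dy":0,"dz":0,"spin":0}]'
python3 - <<'E'
from h import *
S=Cam("scene");T=Cam("top");Z=[0,0,1]
it=[("big",(.563,.039,0),Z),("medium",(.5635,.039,.028),Z),("small",(.5635,.039,.062),Z),("jar",(.734,.095,0),Z),("jar",(.7335,-.102,0),Z),("jar",(.401,.011,0),Z)]
cv2.imwrite("pics/l8.png",np.hstack([crop(S.img(),S,it,S.proj((.56,.039,.08))[0],50,400),crop(T.img(),T,it[3:],(345,245),110,400)]))
E
```

```text
time: 22.33
tool_pos: [0.5128, -0.0406, 0.2367]
tcp_rot: [-0.899, 1.604, -1.605]
force: [-1.1, 0.1, -0.1]
width: 0.997
time: 22.75
tool_pos: [0.4741, -0.1058, 0.2367]
tcp_rot: [-0.895, 1.604, -1.603]
force: [0.1, 0.6, 0.3]
width: 0.996
```

View pics/l8.png

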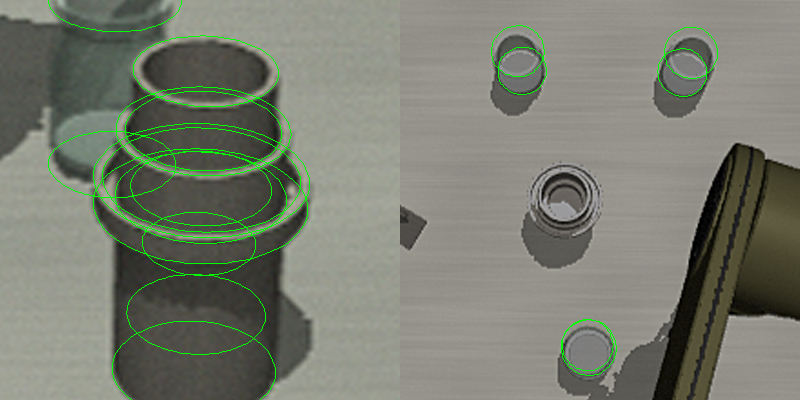

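The nest is complete: all three rims lie on the overlays drawn at fully-home height, the jars are upright in place, and the gripper is open and clear.

```bash
python3 -c "
from station import robot
print(robot.job_done())"
```

```text
the job is handed in; nothing more can be done
None
```

The three beakers are nested where the big one stands, and the job was handed in at about 23 s of the 72 s allowed.

**What I did:**
- **Turning the middle beaker:** the tool cannot tilt and the beaker did not swing in a light 20 N grip. I gripped it at the rim and pivoted it upright by pushing its foot against the cradle's rod ends. I then set it flat on the table; that press peaked at 36.5 N on the wrist reading.
- **Nesting:** I regripped the middle beaker and lowered it into the big one, then did the same with the small one. I opened the gripper and moved clear.

**Last checks:**
- **Seating:** both beakers went in with no jamming force. Contact came at tool heights of 0.119 m and 0.148 m, against 0.120 m and 0.148 m expected for fully home.
- **Final picture:** all three rims lie on the outlines drawn at fully-home height, and the big beaker is upright and within about 1–2 mm of where it started. The jars are upright and in place.

**What disagreed:** the automatic rim fit in the top camera gave big and middle positions up to about 1 cm apart (0.566 against 0.555 m in x), with weak scores. I did not use it, and relied on the scene camera and the contact heights instead.

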